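# Run the lens carriage home and tighten its lock ring with the pin spanner

## Task

Push the lens carriage along its rail until it is fully home against the end stop; push at the middle of its rear plate, as it binds when pushed off-centre. Then take the pin spanner from its rest, set both prongs fully into the two holes of the carriage's lock ring, turn the ring clockwise (seen from above) until its lug meets the stop post, and put the spanner back upright in the groove of its rest. Turn the ring with the spanner only, leave the carriage home, and do not disturb the wire spool, glass jar or tape roll.

Things in the scene. Friction and masses are not known exactly. Their poses are not given: they have to be found in the camera images.
- rail: fixed slide rail, dark steel bed with bright side walls, 340 mm long (x), 130 mm wide. Origin: centre of its underside, on the worktop. +x is the travel direction, towards the end stop (robot's left, yaw 90 +- 17 degrees); the -x end is open. Bed top 10 mm high; side walls 30 mm high with screw heads, their lips 86 mm apart
- stop_face (a point): middle of the end stop's near face, at x = +150 mm in the rail's frame; the stop is a steel block across the rail's end, 20 mm long, its top 38 mm above the worktop
- carriage: loose lens carriage, about 0.85 kg, captive in the rail with 1 mm play to each side, axes parallel to the rail's. Origin: centre of its underside, 10 mm above the worktop. Deck 90 mm long (x -45 to +45), 76 mm wide, top at z = 26 mm. Home: its front (x = +45) touches the end stop, origin at x = +105 mm in the rail's frame; it starts 100 to 150 mm short. It stays where it is left
- push_point (a point): middle of the rear face of the carriage's push plate, at x = -45, z = 41 mm in the carriage's frame. The plate is upright, 110 mm wide (y), 6 mm thick, from z = 26 to 56 mm (36 to 66 mm above the worktop). Pushed here the carriage slides with about 4 to 8 N of friction; from about 25 mm to one side it drags, beyond about 35 mm it jams
- lock_ring (a joint): angle of the lock ring about its vertical axis through the carriage's origin, rad. 0 = slackest; grows clockwise seen from above; 1.2 = tight, the rim lug against the steel stop post on the deck (a firm stop). Starts between 0 and 0.35; turns against a steady friction of about 0.15 N m and stays where it is left
- ring_top (a point): centre of the lock ring's top face, 49 mm above the carriage's origin (59 mm above the worktop). The ring is plain steel, outer diameter 72 mm, inner 26 mm, 15 mm thick, flat on top, with a square 10 mm lug on its rim beside hole_a. This point's frame turns with the ring, x from hole_b towards hole_a
- hole_a (a point): centre of the mouth of one spanner hole in the ring's top face, 23 mm from the ring's axis, on the lug's side; vertical hole, diameter 11.4 mm, 15 mm deep, mouth chamfered by 1.5 mm
- hole_b (a point): centre of the mouth of the other, equal spanner hole, diametrically opposite, 46 mm from hole_a
- spanner: loose steel pin spanner, 0.16 kg, prongs down, handle up; hangs in its rest at the start. Origin: middle of the bar's underside, between the prongs. Round-ended bar 78 mm long (x), 26 mm wide, z = 0 to 10 mm. Two prongs, 8 mm diameter, 12 mm long, tapered tips, point down at x = +-23 mm. Either prong fits either hole; fully in, the bar's underside lies on the ring's top face
- spanner_grip (a point): middle of the spanner's handle, 40 mm above the bar's underside: an upright flat blade 50 mm wide (spanner's x), 12 mm thick (y), z = 10 to 65 mm; grasp it across its 12 mm from above
- prong_a (a point): tip of the spanner's prong at x = +23 mm, z = -12 mm in the spanner's frame
- prong_b (a point): tip of the spanner's prong at x = -23 mm, z = -12 mm in the spanner's frame
- spanner_rest: fixed grey block, 100 mm long (x), 54 mm wide, 36 mm high, an open-ended groove 14 mm wide, 22 mm deep along the middle of its top (x). Origin: centre of its underside. The spanner sits with its bar's underside on the block's top (spanner origin 36 mm above this one), prongs in the groove, bar along the groove and over the middle of the block; either way round
- wire_spool: bystander: spool of black wire, 58 mm across, 48 mm high; origin at the centre of its underside
- glass_jar: bystander: squat clear glass jar, 62 mm across, 66 mm high; origin at the centre of its underside
- tape_roll: bystander: roll of black tape lying flat, 55 mm across, 19 mm high; origin at the centre of its underside
Mind the look-alikes: they are no part of the job. What is shaped like the spanner but pink is not meant. Leave any red or yellow look-alike of the spanner_rest alone.

How it is judged:
By the outcome, as a careful person would: the job done as asked, in the order asked, and still so for the second after the job is handed in, with the robot touching nothing.
It also fails if it takes over 66 s, if anything falls off the work surface, if the arm or the gripper's body presses on something with over 40 N, if the wrist force passes 120 N, or if a joint passes its speed limit or range.

## Robot

A 7-joint arm with a two-finger parallel gripper is mounted at the origin on a cart in front of the work surface, level with it; the furniture and walls round the work are solid. World frame = base frame: x ahead of the robot, y to its left, z up, the work surface at z = 0. Lengths are in mm, angles in rad, forces in N, time in s.
With the tool pointing down it reaches from about 400 to 875 mm from the base axis. Payload 4.4 kg.
Tool frame: the origin (TCP) lies at the very end of the fingers, on their centre line; the grasp point (between the pads) lies 19 mm behind it; z points along the fingers, y is the line along which they close (so a half turn about z gives the same grasp; the last joint's range is limited). The gripper opens to 85 mm and grips with 20 to 120 N. Pads are 22 mm wide; open, the fingers measure 114 mm over their backs; the gripper's body (76 mm by 85 mm) begins 54 mm behind the grasp point. The pads swing forward as they close: fully open they stand 13 mm farther back than shut.
Start: joints at [-0.066, 0.628, 0.038, 1.517, -0.027, 0.996, -0.02], TCP at [650.014, 0.027, 231.313] pointing down, gripper open.
Joint ranges: [-3.06, 3.06], [-0.37, 2.12], [-1.25, 1.32], [0.18, 2.47], [-1.1, 4.24], [0.23, 1.98], [-2.94, 2.94]. Speed limits (rad/s): [2.57, 2.57, 3.14, 3.14, 3.14, 3.14, 3.14].

## Interface

Orientations are given as [roll, pitch, yaw] about the fixed x, y, z axes, in that order (R = Rz(yaw) Ry(pitch) Rx(roll)).
In Python, from cell import monitor, viewer, workorder gives the robot as it stands.
- The arm moves only by the tool arm_command, never from a script. Its argument "series" is one flat list of numbers, 5 for each row, row after row: the opening in per cent of the stroke, from 0 (shut) to 100 (fully open), then the shift along the tool's x, y, z in cm, then the turn about the tool's z in degrees. In form: [claw, x, y, z, roll, claw, x, y, z, roll, ...]. A call has exactly 5 rows; each row is the pose to reach, as a shift and turn from the pose commanded when the call began, along the tool's axes at that moment; what a row does not reach only later rows make up. A row lasts 1/12 s, in which the tool goes at most 41.7 mm and 7.16 degrees, less where a joint would pass 70% of its speed; a pose out of reach is approached as far as the arm can. A call with a gripper value outside its range is refused whole. The fingers move at their own pace and stop on an object; the grip force is fixed at half the most. Time passes only in rows, so rows that repeat a pose let the fingers close, or fill a call up. It gives the time, the measured TCP pose, the force, the opening and the grip force at its end, in the units of the state.
- monitor.read_state(): the state, without advancing time (a new reading comes with each control period).
- viewer.get_image(name): name is "scene" or "side" or "wrist"; returns (picture, depth): 400x640x3 uint8, red, green, blue; 400x640 float32, mm along the optical axis (not along the pixel's ray), 0 where there is no reading.
- viewer.camera_model(name): a dict with "mtx" (3x3 intrinsics, pixels), "dist_coeffs" ([k1, k2, p1, p2, k3] as OpenCV has them; the pictures are not rectified), "R" (3x3) and "t" (3): a world point X has camera coordinates R X + t. Camera axes: x right, y down, z forward; pixel columns grow to the right and rows downward; lengths in mm; the calibration is good to about 2 mm. A picture is of the moment at which its call begins: read the wrist's pose just before it. camera_model takes no time and is no camera call; for the wrist camera it gives the pose at the moment of the call.
- workorder.finish_job(): hands the job in; it is judged then, once.
The state is a dict: "clock": time; "qpos": joint angles; "qd": joint speeds; "tau": joint torques, N m; "eef_pos": TCP position; "tool_rot": TCP orientation; "force": force on the tool from outside, world axes, zero at the start; "torque": the same for the moment, N m; "width": finger opening in mm; "gripper_force": force on a finger pad.
Only numpy, scipy, OpenCV 4.12 (cv2) and the standard library are available. Lean on these libraries where they do the work, as an engineer would, in place of code of your own. Each camera call takes 0.05 s, during which the arm holds its last target. There are 200 camera calls.

## Working session

There is one attempt and no reset: what is moved stays moved. The work goes in short steps, Python scripts to look and compute and a tool call to move; the robot and the scene stay as the last step left them, time stands still between calls to the robot, and variables do not carry over. Pictures are saved under pics/ and viewed, at most 10 in all, crops included, and the job is handed in when it is done.

Besides the shell and the picture viewer there is one more tool, called after "Request:" by a JSON object that holds its "name" and its "arguments". arm_command: Moves the arm, as the interface text tells. Its arguments: {"type":"object","properties":{"series":{"type":"array","items":{"type":"number"}}},"required":["series"]}

```bash
mkdir -p pics
cat > h.py <<'E'
import numpy as np, cv2
from cell import monitor, viewer, workorder
def grab(n):
    m=viewer.camera_model(n); im,d=viewer.get_image(n)
    np.savez(f'{n}.npz',im=im,d=d,**{k:np.array(m[k]) for k in('mtx','dist_coeffs','R','t')}); return im,d
def load(n): return np.load(f'{n}.npz')
def px2w(c,u,v,z=None,dep=None):
    a=cv2.undistortPoints(np.array([[[u,v]]],float),c['mtx'],c['dist_coeffs'])[0,0]
    r=np.array([a[0],a[1],1.]);R=c['R'];t=c['t'].ravel()
    o=-R.T@t; w=R.T@r
    if z is not None: return o+w*(z-o[2])/w[2]
    if dep is None: dep=c['d'][int(round(v)),int(round(u))]
    return o+w*dep
def w2px(c,P):
    return cv2.projectPoints(np.array(P,float).reshape(-1,3),cv2.Rodrigues(c['R'])[0],c['t'].ravel(),c['mtx'],c['dist_coeffs'])[0][:,0]
def st():
    s=monitor.read_state(); print({k:np.round(s[k],3).tolist() for k in('clock','eef_pos','tool_rot','force','width','qpos')}); return s
E
python3 - <<'E'
from h import *
s=st()
for n in('scene','side'):
    im,d=grab(n); cv2.imwrite(f'pics/{n}0.png',im[:,:,::-1])
E
```

```text
{'clock': 0.0, 'eef_pos': [649.372, 0.043, 230.392], 'tool_rot': [-3.14, -0.0, 1.571], 'force': [-0.033, -1.194, 0.81], 'width': 85.591, 'qpos': [-0.066, 0.629, 0.038, 1.518, -0.027, 0.996, -0.02]}
```

View pics/scene0.png

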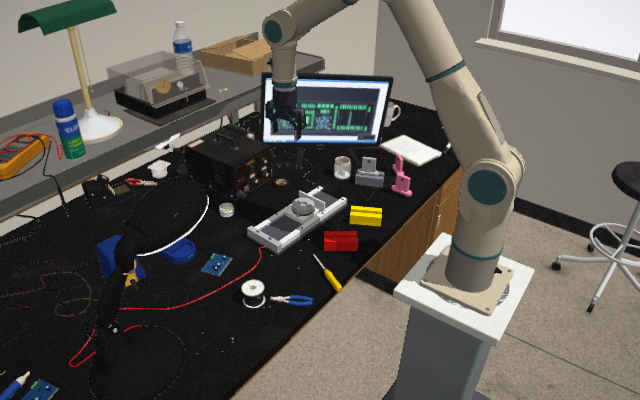

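View pics/side0.png

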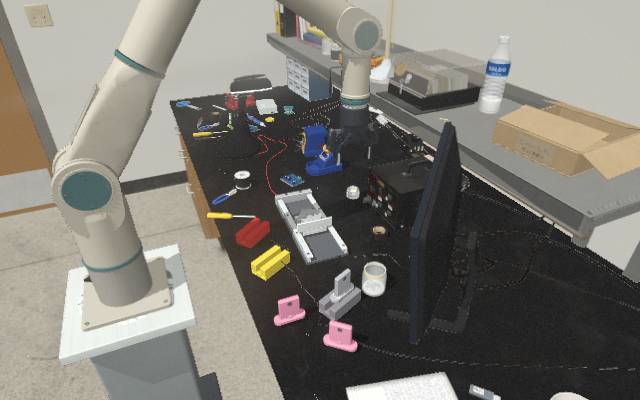

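The wanted grey spanner stands in its grey rest at scene (370,172) / side (341,290). It could be confused with the pink spanners, at scene (402,175) and side (289,310) and (341,335). The rest could be confused with the yellow block at scene (366,215) and the red one at (341,241). The rail is at side (312,228). Next, a close crop of each.

Run:
```python
from h import *
a=load('side')['im'][185:335,265:395];b=load('scene')['im'][145:255,240:400]
a=cv2.resize(a,None,fx=3,fy=3,interpolation=cv2.INTER_CUBIC);b=cv2.resize(b,None,fx=2.5,fy=2.5,interpolation=cv2.INTER_CUBIC)
o=np.zeros((450,790,3),np.uint8);o[:a.shape[0],:390]=a;o[:b.shape[0],390:]=b
cv2.imwrite('pics/c1.png',o[:,:,::-1])
```

```text
(no output)
```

View pics/c1.png

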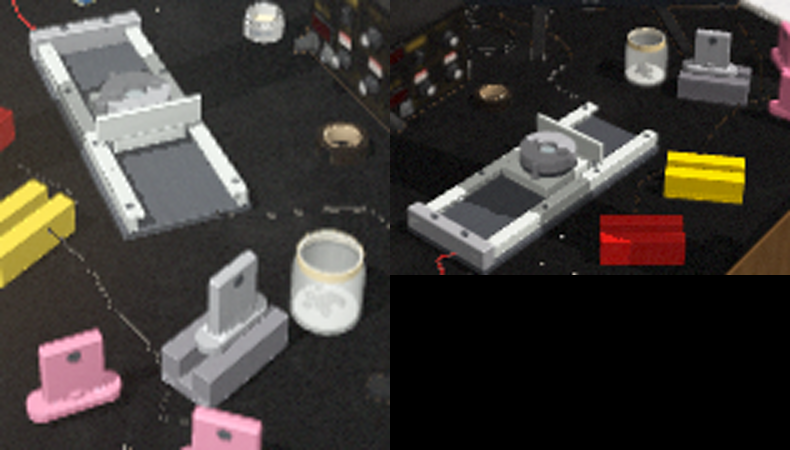

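The crop shows the grey spanner standing upright in the grey rest (side about (338,285)), with the glass jar beside it. The carriage plate's top edge runs from side (297,225) to (332,217). The rail's open end is at (307,263) to (348,254).

Run:
```python
from h import *
c=load('side');s=load('scene')
f=lambda x,y:(265+x/3,185+y/3)
g=lambda x,y:(240+(x-390)/2.5,145+y/2.5)
def p(n,c,uv,z): print(n,np.round(px2w(c,*uv,z=z)).tolist())
p('plateL',c,f(97,121),66);p('plateR',c,f(200,96),66)
p('railL',c,f(127,235),5);p('railR',c,f(250,207),5)
p('stopL nearcorner',c,f(40,50),38);p('stopR',c,f(142,31),38);
p('stopLfar',c,f(32,30),38);p('stopRfar',c,f(137,12),38)
p('ringtop',s,g(548,143),59);p('s plate1',s,g(538,117),66);p('s plate2',s,g(603,155),66)
p('s stopA',s,g(410,208),38);p('s stopB',s,g(492,248),38)
p('rest L top',c,f(163,349),36);p('rest R top',c,f(209,377),36);p('rest far',c,f(288,308),36)
p('handle top L',c,f(212,264),101);p('handle top R',c,f(253,252),101)
p('s handle1',s,g(697,31),101);p('s handle2',s,g(731,31),101);
p('s restR',s,g(749,76),36);p('s restL',s,g(679,72),36)
p('jar',c,f(328,330),0);p('tape',c,f(342,150),0); p('spool?',c,f(262,35),0);p('spool?',c,(243,187),0)
```

```text
plateL [484.0, 7.0, 66.0]
plateR [593.0, 5.0, 66.0]
railL [472.0, -95.0, 5.0]
railR [595.0, -105.0, 5.0]
stopL nearcorner [488.0, 196.0, 38.0]
stopR [606.0, 187.0, 38.0]
stopLfar [493.0, 240.0, 38.0]
stopRfar [617.0, 228.0, 38.0]
ringtop [542.0, 49.0, 59.0]
s plate1 [583.0, 17.0, 66.0]
s plate2 [465.0, 36.0, 66.0]
s stopA [607.0, 236.0, 38.0]
s stopB [480.0, 233.0, 38.0]
rest L top [433.0, -269.0, 36.0]
rest R top [454.0, -311.0, 36.0]
rest far [546.0, -269.0, 36.0]
handle top L [480.0, -259.0, 101.0]
handle top R [516.0, -259.0, 101.0]
s handle1 [509.0, -252.0, 101.0]
s handle2 [471.0, -281.0, 101.0]
s restR [438.0, -287.0, 36.0]
s restL [524.0, -235.0, 36.0]
jar [584.0, -274.0, 0.0]
tape [726.0, -57.0, 0.0]
spool? [756.0, 178.0, 0.0]
spool? [419.0, 405.0, 0.0]
```

Request:
{"name": "arm_command", "arguments": {"series": [0,-3,-4,0,0,0,-6,-8,0,0,0,-7,-11,0,0,0,-7,-11,0,0,0,-7,-11,0,0]}}

```text
clock: 0.52
eef_pos: [536.8, -72.1, 231.2]
tool_rot: [-3.139, 0.001, 1.567]
force: [0.6, 0.0, -0.2]
width: 25.5
gripper_force: 0.0
```

Run:
```python
from h import *
st();im,d=grab('wrist');cv2.imwrite('pics/w1.png',im[:,:,::-1])
```

```text
{'clock': 0.517, 'eef_pos': [536.777, -72.084, 231.228], 'tool_rot': [-3.139, 0.001, 1.567], 'force': [0.615, 0.018, -0.233], 'width': 25.511, 'qpos': [0.055, 0.474, 0.039, 1.82, -0.022, 0.851, 0.1]}
```

View pics/w1.png

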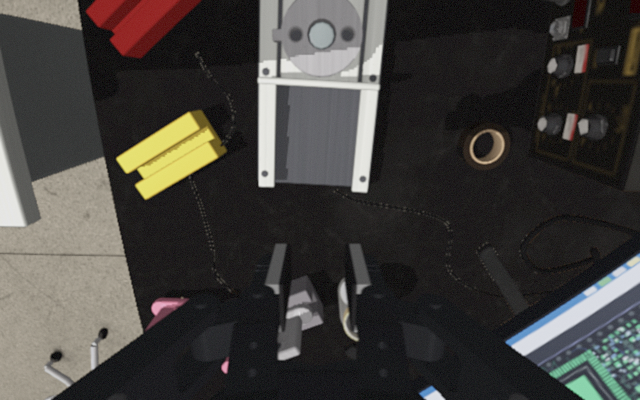

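The wrist view shows the plate's top edge from (258,83) to (380,87) and the ring centre at (321,35). The holes are at (296,34) and (347,35), with the lug on the left at (276,34). The rail walls end at (259,187) and (370,191).

Run:
```python
from h import *
c=load('wrist')
P=lambda u,v,z:px2w(c,u,v,z=z)
a,b=P(258,84,66),P(380,89,66);print('plate rear top',a.round(1),b.round(1),((a+b)/2).round(1),np.linalg.norm(a-b))
a,b=P(259,187,30),P(370,191,30);print('rail end',a.round(1),b.round(1),((a+b)/2).round(1),np.linalg.norm(a-b))
a,b=P(296,34,59),P(347,35,59);print('holes',a.round(1),b.round(1),((a+b)/2).round(1),np.linalg.norm(a-b),np.degrees(np.arctan2(*(a-b)[1::-1])))
print('ring',P(321,35,59).round(1))
e=P(258.5,20,30),P(258.5,187,30);print('left wall',e[0].round(1),e[1].round(1)); e=P(388,2,30),P(370,191,30);print('right wall',e[0].round(1),e[1].round(1))
for u,v in((300,80),(340,83),(321,55),(290,150),(350,150)): print(u,v,px2w(c,u,v).round(1))
print(c['R'].T@-c['t'].ravel())
```

```text
plate rear top [483.9  11.1  66. ] [593.5   6.3  66. ] [538.7   8.7  66. ] 109.61689066928123
rail end [472.5 -96.3  30. ] [ 594.4 -101.4   30. ] [533.5 -98.9  30. ] 122.07448490133811
holes [518.5  53.3  59. ] [563.5  52.3  59. ] [541.   52.8  59. ] 44.96236574665569 178.70708378345958
ring [540.5  52.4  59. ]
left wall [481.1  70.5  30. ] [471.9 -96.3  30. ]
right wall [604.   85.8  30. ] [ 594.4 -101.4   30. ]
300 80 [521.6  14.2  65. ]
340 83 [557.4  11.5  65.8]
321 55 [540.5  35.8  58.3]
290 150 [506.  -59.4   9.3]
350 150 [573.2 -59.7   9.1]
[538.16465789   8.09490755 373.40282141]
```

Request:
{"name": "arm_command", "arguments": {"series": [0,1,0,4,2.5,0,2,0,8,2.5,0,3,0,12,2.5,0,4,0,16,2.5,0,4,0,18.7,2.5]}}

```text
clock: 0.98
eef_pos: [540.2, -25.5, 40.7]
tool_rot: [-3.14, -0.003, 1.532]
force: [-0.1, 0.2, -0.1]
width: -0.0
gripper_force: 0.0
```

Request:
{"name": "arm_command", "arguments": {"series": [0,0,0,0,0,0,0,0,0,0,0,0.5,0,0,0,0,1,0,0,0,0,1,0,0,0]}}

```text
clock: 1.4
eef_pos: [542.4, -18.3, 46.3]
tool_rot: [3.137, -0.001, 1.529]
force: [0.6, 1.0, -0.6]
width: -0.1
gripper_force: 0.0
```

Request:
{"name": "arm_command", "arguments": {"series": [0,0.5,-0.3,0,0,0,1,-0.3,0,0,0,1.5,-0.3,0,0,0,2.3,-0.3,0,0,0,3,-0.3,0,0]}}

```text
clock: 1.82
eef_pos: [539.3, 8.1, 44.9]
tool_rot: [3.14, 0.003, 1.525]
force: [0.5, -6.6, 4.2]
width: -0.1
gripper_force: 3.7
```

Run:
```python
from h import *
st();im,d=grab('wrist');cv2.imwrite('pics/w2.png',im[:,:,::-1])
```

```text
{'clock': 1.817, 'eef_pos': [539.261, 8.077, 44.923], 'tool_rot': [3.14, 0.003, 1.525], 'force': [0.507, -6.602, 4.211], 'width': -0.097, 'qpos': [-0.096, 0.755, 0.041, 1.969, -0.063, 0.418, -0.054]}
```

View pics/w2.png

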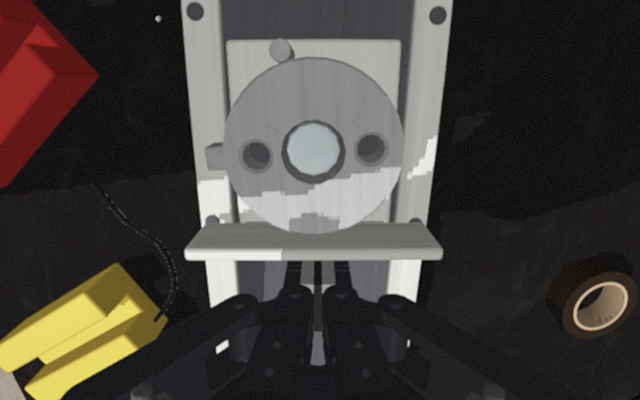

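The fingers touch the plate close to its middle: fingers at column 318, plate spanning 186 to 443. The lug at (215,156) has to turn clockwise to the post at (281,50).

Request:
{"name": "arm_command", "arguments": {"series": [0,1.3,0,0,0,0,2.6,0,0,0,0,3.9,0,0,0,0,5.2,0,0,0,0,6.5,0,0,0]}}

```text
clock: 2.28
eef_pos: [542.4, 72.4, 44.9]
tool_rot: [3.14, 0.004, 1.524]
force: [0.7, -7.7, 3.4]
width: 0.2
gripper_force: 4.0
```

Request:
{"name": "arm_command", "arguments": {"series": [0,1,0,0,0,0,2,0,0,0,0,2.7,0,0,0,0,3.2,0,0,0,0,3.5,0,0,0]}}

```text
clock: 2.7
eef_pos: [544.1, 107.6, 44.9]
tool_rot: [3.14, 0.003, 1.525]
force: [1.4, -8.7, 4.5]
width: 0.1
gripper_force: 4.3
```

Request:
{"name": "arm_command", "arguments": {"series": [0,0.4,0,0,0,0,0.8,0,0,0,0,1.1,0,0,0,0,1.3,0,0,0,0,1.4,0,0,0]}}

```text
clock: 3.12
eef_pos: [544.7, 119.4, 44.9]
tool_rot: [3.14, 0.005, 1.524]
force: [0.2, -12.6, 4.5]
width: -0.2
gripper_force: 6.1
```

Request:
{"name": "arm_command", "arguments": {"series": [0,0.2,0,0,0,0,0.4,0,0,0,0,0.5,0,0,0,0,0.5,0,0,0,0,0.5,0,0,0]}}

```text
clock: 3.53
eef_pos: [544.7, 119.5, 44.9]
tool_rot: [3.141, 0.01, 1.52]
force: [0.8, -19.6, 7.5]
width: 0.3
gripper_force: 9.6
```

It is home: the force rose with no motion. Now backing off and rising.

Request:
{"name": "arm_command", "arguments": {"series": [0,-1,0,0,0,0,-3,0,0,0,0,-5,0,-4,0,0,-6,0,-8,0,0,-6,0,-12,0]}}

```text
clock: 3.95
eef_pos: [540.0, 66.1, 163.8]
tool_rot: [-3.138, 0.002, 1.523]
force: [0.8, -0.2, -0.1]
width: -0.2
gripper_force: 0.0
```

Request:
{"name": "arm_command", "arguments": {"series": [0,0,0,-2,0,0,0,0,-2,0,0,0,0,-2,0,0,0,0,-2,0,0,0,0,-2,0]}}

```text
clock: 4.37
eef_pos: [540.1, 69.5, 182.0]
tool_rot: [-3.138, 0.0, 1.528]
force: [0.8, 0.8, 0.4]
width: 0.1
gripper_force: 0.0
```

Run:
```python
from h import *
st();im,d=grab('wrist');cv2.imwrite('pics/w3.png',im[:,:,::-1])
```

```text
{'clock': 4.367, 'eef_pos': [540.088, 69.459, 182.024], 'tool_rot': [-3.138, 0.0, 1.528], 'force': [0.81, 0.817, 0.378], 'width': 0.062, 'qpos': [-0.239, 0.544, 0.09, 1.865, -0.069, 0.738, -0.154]}
```

View pics/w3.png

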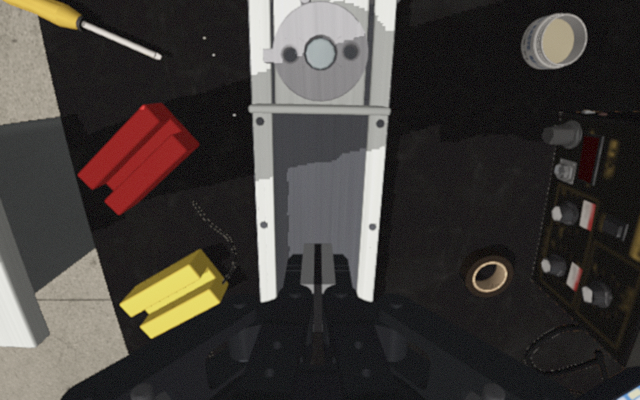

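The ring now shows its holes at (290,54) and (350,51), with the lug at (268,56). The plate's top edge runs from (250,108) to (391,111).

Run:
```python
from h import *
c=load('wrist')
P=lambda u,v,z:px2w(c,u,v,z=z)
a,b=P(290,54.5,59),P(350.5,51.5,59);print('holes',a.round(1),b.round(1),((a+b)/2).round(1),np.linalg.norm(a-b),np.degrees(np.arctan2(*(a-b)[1::-1])))
a,b=P(250,111,66),P(391,113.5,66);print('plate',((a+b)/2).round(1),np.linalg.norm(a-b),np.degrees(np.arctan2(*(b-a)[1::-1])))
a,b=P(258,300,30),P(248,5,30);print(a.round(1),b.round(1),'wallL',np.degrees(np.arctan2(*(b-a)[1::-1])))
a,b=P(372,301,30),P(397,5,30);print(a.round(1),b.round(1),'wallR',np.degrees(np.arctan2(*(b-a)[1::-1])))
```

```text
holes [524.2 174.2  59. ] [569.8 174.4  59. ] [547.  174.3  59. ] 45.64446799211765 -179.8037688399522
plate [545.4 131.1  66. ] 108.6999481202853 -3.453525374511659
[470.9 -63.3  30. ] [490.3 216.7  30. ] wallL 86.0385315354473
[592.5 -69.5  30. ] [610.9 211.5  30. ] wallR 86.2530456222224
```

Request:
{"name": "arm_command", "arguments": {"series": [100,-4,-0.8,0,0,100,-8,-1.6,0,0,100,-12,-2.4,-1,0,100,-16,-3.2,-2,0,100,-20,-4,-3,0]}}

```text
clock: 4.83
eef_pos: [491.4, -129.4, 212.2]
tool_rot: [-3.139, -0.0, 1.528]
force: [1.4, -0.5, 0.8]
width: 60.9
gripper_force: 0.0
```

Request:
{"name": "arm_command", "arguments": {"series": [100,-3,-0.5,-1,0,100,-7,-0.8,-2,0,100,-9,-0.8,-2,0,100,-9,-0.8,-2,0,100,-9,-0.8,-2,0]}}

```text
clock: 5.25
eef_pos: [480.1, -218.6, 232.1]
tool_rot: [-3.14, -0.001, 1.524]
force: [0.1, 1.0, -0.7]
width: 85.4
gripper_force: 0.0
```

Run:
```python
from h import *
st();im,d=grab('wrist');cv2.imwrite('pics/w4.png',im[:,:,::-1])
```

```text
{'clock': 5.25, 'eef_pos': [480.066, -218.56, 232.128], 'tool_rot': [-3.14, -0.001, 1.524], 'force': [0.136, 1.013, -0.728], 'width': 85.411, 'qpos': [0.306, 0.455, 0.097, 1.857, -0.058, 0.835, 0.386]}
```

View pics/w4.png

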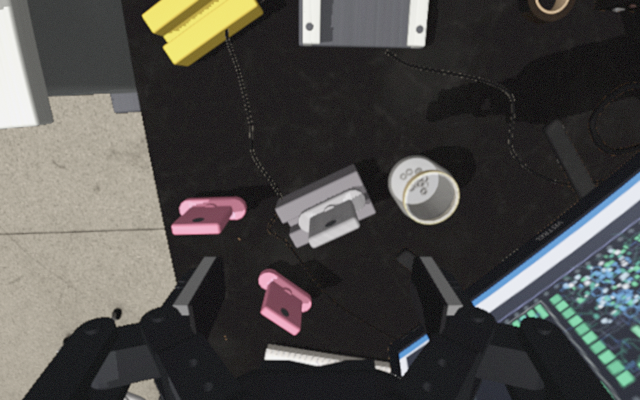

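The spanner in its rest is at about (330,218), the jar is at (425,190) on the right, and a pink spanner is at (285,300). Enlarging this area.

Run:
```python
from h import *
c=load('wrist');a=c['im'][155:265,265:385]
cv2.imwrite('pics/c2.png',cv2.resize(a,None,fx=5,fy=5,interpolation=cv2.INTER_CUBIC)[:,:,::-1])
```

```text
(no output)
```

View pics/c2.png

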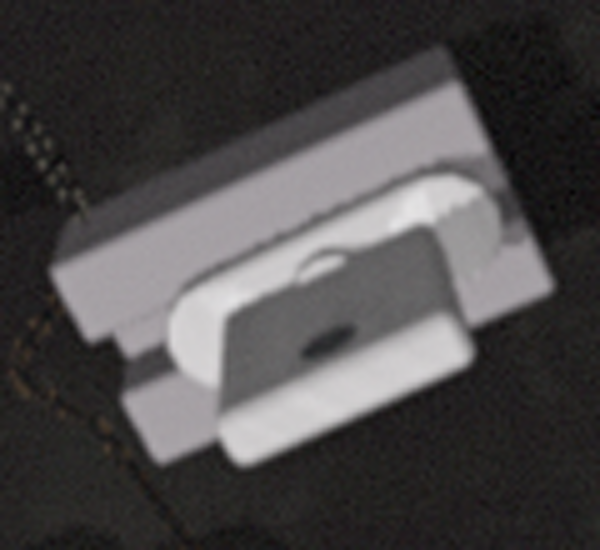

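The crop shows the handle's top face with its centre at about full-frame (334.6,233). The rest's top corners in the crop are (50,268), (462,82), (553,288) and (162,466).

Run:
```python
from h import *
c=load('wrist');f=lambda x,y,z:px2w(c,265+x/5,155+y/5,z=z)
ang=lambda a,b:np.degrees(np.arctan2(*(b-a)[1::-1]))
L,R=f(230,443,101),f(465,335,101);print('handle',((L+R)/2).round(1),np.linalg.norm(L-R),ang(L,R))
print('h front edge',ang(f(245,467,101),f(474,355,101)))
q=[f(*p,36) for p in((50,268),(462,82),(553,288),(162,466))]
print('rest c',np.mean(q,0).round(1),ang(q[0],q[1]),ang(q[3],q[2]),np.linalg.norm(q[1]-q[0]),np.linalg.norm(q[2]-q[1]))
for u,v in((344,230),(325,238)): print(px2w(c,u,v).round(1))
l=f(185,325,46);r=f(490,215,46);print('bar',l.round(1),r.round(1),((l+r)/2).round(1),ang(l,r))
s=viewer.camera_model('wrist');print(np.linalg.norm(s['t']-c['t'].ravel()))
```

```text
handle [ 493.5 -266.   101. ] 47.81074865940337 24.246409551002184
h front edge 25.86963483127367
rest c [ 487.1 -269.3   36. ] 22.632158232119764 23.9818604859381 98.83175241525544 51.85464355960815
[ 502.5 -263.5  101. ]
[ 484.9 -270.5  101.5]
bar [ 460.9 -274.7   46. ] [ 527.  -252.5   46. ] [ 493.9 -263.6   46. ] 18.503397032402482
0.6964786831909615
```

Request:
{"name": "arm_command", "arguments": {"series": [50,-1,0.4,0,-7,50,-2,0.8,0,-14,50,-3,1.2,0,-21,50,-4,1.6,0,-28,50,-4.7,1.6,0,-35]}}

```text
clock: 5.72
eef_pos: [496.0, -263.6, 232.3]
tool_rot: [3.141, -0.002, 2.147]
force: [0.4, 0.3, 0.2]
width: 42.5
gripper_force: 0.0
```

Request:
{"name": "arm_command", "arguments": {"series": [50,0,0,0,-7,50,0,0,0,-14,50,0,0,0,-21,50,0,0,0,-28,50,0,0,0,-35]}}

```text
clock: 6.13
eef_pos: [495.3, -262.6, 232.4]
tool_rot: [3.14, -0.002, 2.759]
force: [0.3, -0.6, -0.1]
width: 42.7
gripper_force: 0.0
```

Request:
{"name": "arm_command", "arguments": {"series": [50,0,0,0,-7,50,0,0,0,-14,50,0,0,0,-21,50,0,0,0,-28,50,0,0,0,-35]}}

```text
clock: 6.55
eef_pos: [495.2, -262.6, 232.4]
tool_rot: [3.139, -0.001, -2.914]
force: [-0.5, -0.2, -0.2]
width: 42.8
gripper_force: 0.0
```

Request:
{"name": "arm_command", "arguments": {"series": [50,0,0,0,-7,50,0,0,0,-12,50,0,0,0,-12,50,0,0,0,-12,50,0,0,0,-12]}}

```text
clock: 6.97
eef_pos: [495.0, -264.1, 232.9]
tool_rot: [3.141, -0.0, -2.715]
force: [0.9, -0.1, -0.1]
width: 42.5
gripper_force: 0.0
```

Run:
```python
from h import *
st();im,d=grab('wrist');cv2.imwrite('pics/w5.png',im[:,:,::-1])
```

```text
{'clock': 6.967, 'eef_pos': [495.028, -264.1, 232.864], 'tool_rot': [3.141, -0.0, -2.715], 'force': [0.923, -0.129, -0.07], 'width': 42.536, 'qpos': [0.743, 0.531, -0.46, 1.758, 0.286, 0.92, 2.161]}
```

View pics/w5.png

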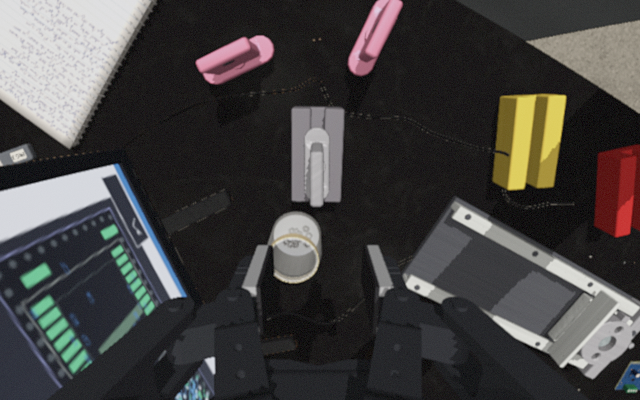

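The blade is now in line with the image columns, its top running from (317,146) to (316,206). The jar is at (296,247), just beyond the end of the rest.

Run:
```python
from h import *
c=load('wrist')
ang=lambda a,b:np.degrees(np.arctan2(*(b-a)[1::-1]))
a,b=px2w(c,317.5,145,z=101),px2w(c,315.8,206,z=101);print('handle',((a+b)/2).round(1),np.linalg.norm(a-b),ang(a,b))
q=[px2w(c,u,v,z=36) for u,v in((292,107),(344,108),(341,201),(292,202))];print('rest',np.mean(q,0).round(1),ang(q[0],q[3]),ang(q[1],q[2]))
for v in(150,175,200):print(px2w(c,316.5,v).round(1))
j=[px2w(c,u,v,z=66) for u,v in((273,258),(320,258))];print('jar',np.mean(j,0))
yaw=-2.715;print('tool x dir',np.degrees(yaw))
```

```text
handle [ 489.6 -268.   101. ] 54.58759923261399 22.85074920378397
rest [ 485.7 -269.1   36. ] 23.103290714465732 23.928093255756384
[ 469.7 -277.1   95. ]
[ 488.6 -268.6  100.7]
[ 509.6 -259.   100.2]
jar [ 588.83814505 -246.5309442    66.        ]
tool x dir -155.5580413780185
```

Request:
{"name": "arm_command", "arguments": {"series": [50,0.2,-0.1,4,1,50,0.5,-0.1,8,1,50,0.5,-0.1,11,1,50,0.5,-0.1,13,1,50,0.5,-0.1,13,1]}}

```text
clock: 7.43
eef_pos: [487.8, -266.7, 99.2]
tool_rot: [3.135, -0.006, -2.732]
force: [-1.4, -0.4, 0.7]
width: 42.7
gripper_force: 0.0
```

Request:
{"name": "arm_command", "arguments": {"series": [50,0,0,1.5,0,50,0,0,3,0,50,0,0,4.5,0,50,0,0,4.5,0,50,0,0,4.5,0]}}

```text
clock: 7.85
eef_pos: [491.2, -268.1, 59.0]
tool_rot: [-3.141, 0.0, -2.732]
force: [0.3, -0.2, 0.9]
width: 42.5
gripper_force: 0.0
```

Request:
{"name": "arm_command", "arguments": {"series": [15,0,0,0,0,10,0,0,0,0,0,0,0,0,0,0,0,0,0,0,0,0,0,0,0]}}

```text
clock: 8.27
eef_pos: [491.4, -268.5, 59.4]
tool_rot: [-3.14, 0.001, -2.732]
force: [-1.1, 1.3, 7.4]
width: 11.1
gripper_force: 61.0
```

Request:
{"name": "arm_command", "arguments": {"series": [0,0,0,0,0,0,0,0,0,0,0,0,0,0,0,0,0,0,0,0,0,0,0,0,0]}}

```text
clock: 8.68
eef_pos: [491.5, -268.5, 59.4]
tool_rot: [-3.14, 0.001, -2.732]
force: [-0.8, -0.1, 6.2]
width: 11.1
gripper_force: 61.0
```

Request:
{"name": "arm_command", "arguments": {"series": [0,0,0,-1,0,0,0,0,-3,0,0,0,0,-6,0,0,0,0,-9,0,0,0,0,-11,0]}}

```text
clock: 9.1
eef_pos: [491.3, -268.4, 171.2]
tool_rot: [-3.14, 0.002, -2.731]
force: [1.3, -0.8, -2.4]
width: 11.4
gripper_force: 59.8
```

Request:
{"name": "arm_command", "arguments": {"series": [0,-1,1.7,0,0,0,-2.8,4.7,0,0,0,-4.6,7.7,0,0,0,-6.4,10.7,0,0,0,-8.2,13.7,0,0]}}

```text
clock: 9.52
eef_pos: [510.9, -108.6, 168.8]
tool_rot: [-3.142, -0.0, -2.732]
force: [1.1, -0.4, -1.6]
width: 11.0
gripper_force: 59.8
```

Request:
{"name": "arm_command", "arguments": {"series": [0,-1.8,3,0,0,0,-3.6,6,0,0,0,-5.4,9,0,0,0,-7.2,12,0,0,0,-9,15,0,0]}}

```text
clock: 9.93
eef_pos: [533.7, 65.0, 168.8]
tool_rot: [-3.141, -0.0, -2.732]
force: [0.4, 0.2, -1.2]
width: 11.5
gripper_force: 59.8
```

Request:
{"name": "arm_command", "arguments": {"series": [0,-1.5,2.6,0,6,0,-3,5.2,0,12,0,-4.2,7.2,0,18,0,-5.2,9,0,23,0,-5.6,9.7,0,23.5]}}

```text
clock: 10.35
eef_pos: [546.3, 179.3, 168.9]
tool_rot: [3.139, 0.001, -3.139]
force: [0.0, 1.0, -1.9]
width: 11.8
gripper_force: 59.8
```

Request:
{"name": "arm_command", "arguments": {"series": [0,0,0,0,0,0,0,0,0,0,0,0,0,0,0,0,0,0,0,0,0,0,0,0,0]}}

```text
clock: 10.77
eef_pos: [546.9, 172.9, 168.3]
tool_rot: [-3.141, -0.0, 3.14]
force: [0.1, 0.5, -1.7]
width: 11.3
gripper_force: 59.8
```

Run:
```python
from h import *
s=st();im,d=grab('wrist');im2,_=grab('side')
c=load('side');u,v=w2px(c,[547,174,90])[0].astype(int);print(u,v)
o=np.zeros((600,800,3),np.uint8);o[:375,:600]=cv2.resize(im,(600,375))
k=im2[max(v-35,0):v+40,u-50:u+50];k=cv2.resize(k,None,fx=3,fy=3,interpolation=cv2.INTER_CUBIC);o[375:600,:300]=k[:225]
w=cv2.resize(im[230:320,240:400],None,fx=2.5,fy=2.5);o[375:600,300:700]=w
cv2.imwrite('pics/w6.png',o[:,:,::-1])
```

```text
{'clock': 10.767, 'eef_pos': [546.863, 172.915, 168.26], 'tool_rot': [-3.141, -0.0, 3.14], 'force': [0.104, 0.477, -1.742], 'width': 11.331, 'qpos': [-0.181, 0.607, -0.27, 1.795, 0.221, 0.769, 1.004]}
296 187
```

View pics/w6.png

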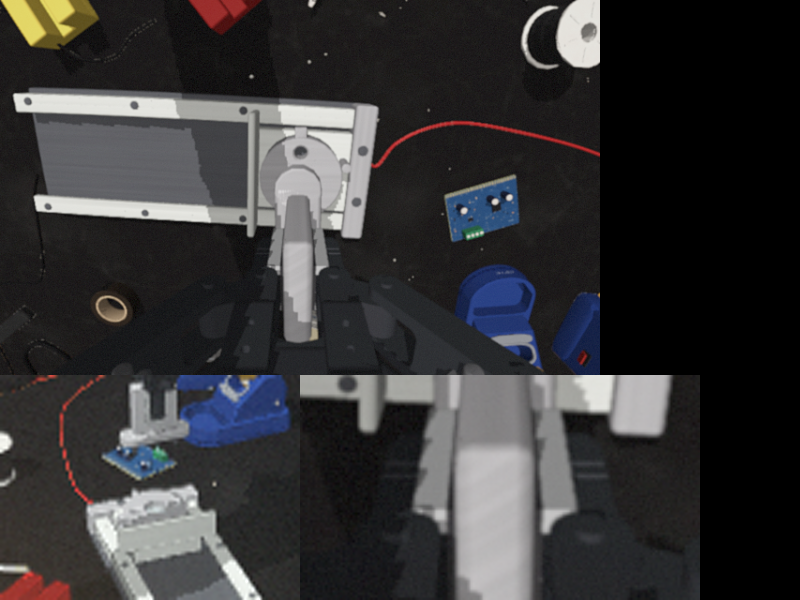

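The spanner hangs above the ring with the bar's round front end at full-frame about (319,181). The lug-side hole is visible at (321,162), the lug is at (320,140), and the post is at about (367,178). The carriage front touches the stop.

Run:
```python
from h import *
c=load('wrist');print('cam',(-c['R'].T@c['t'].ravel()).round(1),'axis',c['R'][2].round(3),'ydown',c['R'][1].round(3))
k=640/600
for n,u,v,z in(('bar end bottom',299*k,168*k,145),('bar end top',299*k,168*k,155),('hole a',300.5*k,152*k,59),('lug',300*k,128*k,59),('bar L',275*k,190*k,155),('bar R',321*k,190*k,155),('bladeL',455/2.5-120+240,258,210),('bladeR',540/2.5-120+240,258,210)):
    print(n,(round(u,1),round(v,1)),px2w(c,u,v,z=z).round(1))
for y in range(172,262,8): print(y,px2w(c,318,y).round(1),end=' ')
h=[540,174.5]
cv2.imwrite('pics/w6c.png',cv2.resize(c['im'][110:270,220:420],None,fx=4,fy=3.7,interpolation=cv2.INTER_CUBIC)[:,:,::-1])
```

```text
cam [466.7 172.4 310.5] axis [ 0.314 -0.001 -0.949] ydown [ 0.949 -0.002  0.314]
bar end bottom (318.9, 179.2) [512.8 173.1 145. ]
bar end top (318.9, 179.2) [510.  173.1 155. ]
hole a (320.5, 162.1) [522.9 174.8  59. ]
lug (320.0, 136.5) [502.9 174.3  59. ]
bar L (293.3, 202.7) [522.3 160.2 155. ]
bar R (342.4, 202.7) [522.3 184.9 155. ]
bladeL (302.0, 258) [522.9 167.  210. ]
bladeR (336.0, 258) [523.  178.7 210. ]
172 [531.1 172.8  58.1] 180 [510.6 172.6 154.2] 188 [514.5 172.6 155.3] 196 [518.6 172.6 155.4] 204 [523.2 172.6 154.5] 212 [523.8 172.6 164.1] 220 [523.6 172.6 174.4] 228 [523.9 172.5 182.4] 236 [524.1 172.5 190. ] 244 [523.8 172.5 197.7] 252 [523.9 172.5 203.9] 260 [524.7 172.5 208.4]
```

View pics/w6c.png

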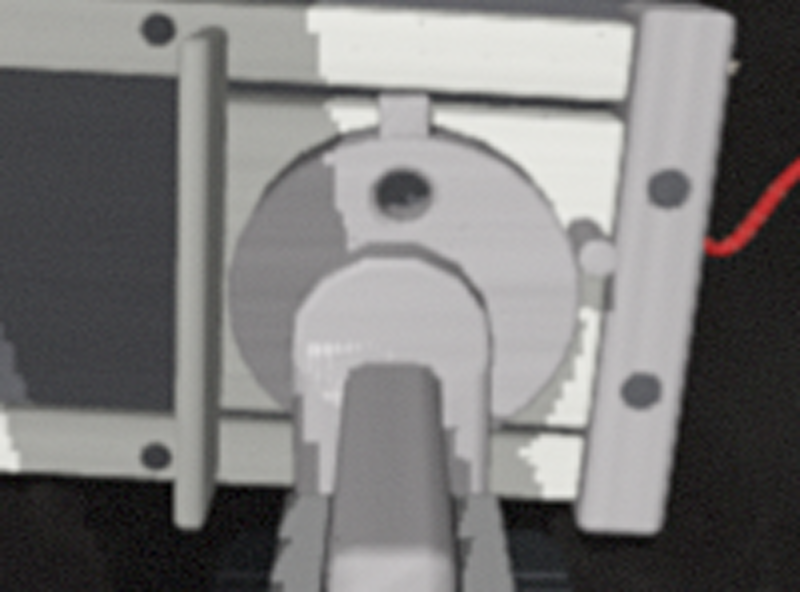

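Request:
{"name": "arm_command", "arguments": {"series": [0,0.1,0.1,2,0,0,0.2,0.2,4,0,0,0.2,0.2,5.5,0,0,0.2,0.2,6.6,0,0,0.2,0.2,6.6,0]}}

```text
clock: 11.28
eef_pos: [543.3, 175.9, 100.1]
tool_rot: [-3.14, -0.004, 3.141]
force: [-0.5, -0.5, -2.2]
width: 10.9
gripper_force: 59.8
```

Run:
```python
from h import *
st();grab('wrist');c=load('wrist')
im=c['im'];cv2.imwrite('pics/w7.png',cv2.resize(im[60:260,200:440],None,fx=3.2,fy=3,interpolation=cv2.INTER_CUBIC)[:,:,::-1])
```

```text
{'clock': 11.283, 'eef_pos': [543.326, 175.887, 100.148], 'tool_rot': [-3.14, -0.004, 3.141], 'force': [-0.542, -0.48, -2.218], 'width': 10.93, 'qpos': [-0.211, 0.702, -0.236, 1.848, 0.26, 0.626, 0.965]}
```

View pics/w7.png

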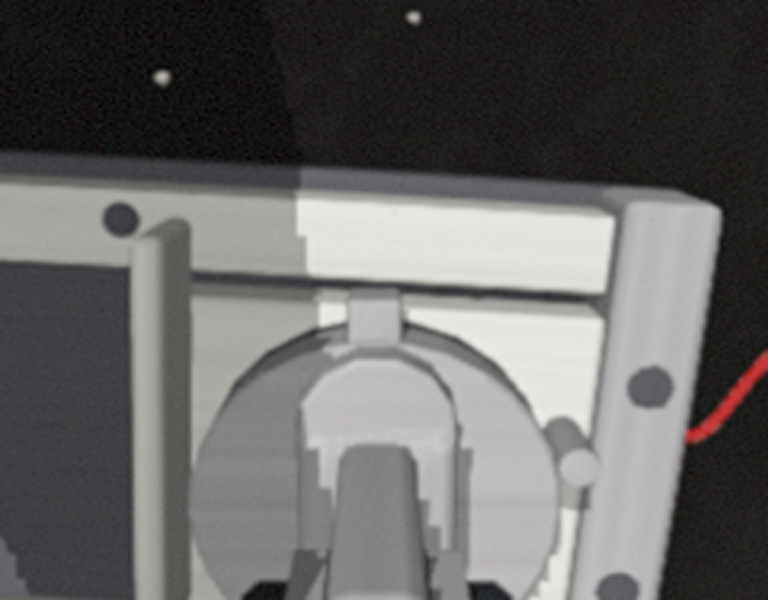

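I have now used up my picture views (in fact two more than the ten allowed), so I'll go on numbers alone. In this one the ring rim runs from crop (192,495) to (558,495), the bar sides are at columns 300 and 458, its front edge is at row 358, and the lug is centred at column 376.

Run:
```python
from h import *
c=load('wrist');F=lambda x,y,z:px2w(c,200+x/3.2,60+y/3,z=z).round(1)
o=(-c['R'].T@c['t'].ravel());print('cam',o.round(1),'tcp est x',(o[0]+80.2).round(1),'y',o[1].round(1))
print('ring',F(192,495,59),F(558,495,59));print('bar',F(300,425,86.7),F(457,425,86.7),'front',F(378,360,86.7))
print('lug L R',F(348,340,59),F(403,340,59),'lug front',F(376,290,59),'post top',F(578,467,70))
s=st();grab('wrist');c=load('wrist');o=(-c['R'].T@c['t'].ravel());print('cam now',o.round(1))
for v in range(int(60+290/3)-4,int(60+450/3)+20,4): print(v,px2w(c,318,v).round(1))
```

```text
cam [463.7 175.3 242.7] tcp est x 543.9 y 175.3
ring [543.  140.2  59. ] [543.1 209.9  59. ]
bar [518.3 163.3  86.7] [518.3 188.   86.7] front [506.9 175.6  86.7]
lug L R [510.6 170.2  59. ] [510.6 180.1  59. ] lug front [500.9 175.3  59. ] post top [532.6 211.1  70. ]
{'clock': 11.333, 'eef_pos': [544.118, 176.302, 101.391], 'tool_rot': [-3.141, -0.002, 3.141], 'force': [0.478, -0.047, -1.885], 'width': 11.414, 'qpos': [-0.211, 0.7, -0.236, 1.846, 0.26, 0.627, 0.965]}
cam now [464.2 175.6 243.8]
152 [506.6 176.1  20.7]
156 [502.8 176.   53.3]
160 [504.3 176.   57.3]
164 [506.5 176.   58. ]
168 [509.  176.   57.4]
172 [511.1 176.   58.9]
176 [507.3 175.9  82.1]
180 [507.7 175.9  88. ]
184 [509.8 175.9  87.9]
188 [511.8 175.9  88.1]
192 [513.9 175.9  88.2]
196 [516.2 175.9  87.7]
200 [518.6 175.9  86.9]
204 [520.3 175.9  87.9]
208 [521.  175.9  91.9]
212 [520.7 175.9  98.1]
216 [521.  175.9 102.4]
220 [521.5 175.9 106.2]
224 [521.2 175.9 111.4]
228 [520.9 175.9 116.3]
```

Request:
{"name": "arm_command", "arguments": {"series": [0,0,-0.05,0,0,0,0,-0.05,0.4,0,0,0,-0.05,0.8,0,0,0,-0.05,1.2,0,0,0,-0.05,1.2,0]}}

```text
clock: 11.8
eef_pos: [544.3, 176.1, 89.6]
tool_rot: [-3.141, -0.001, 3.142]
force: [-0.1, -0.1, -1.8]
width: 11.4
gripper_force: 59.8
```

Request:
{"name": "arm_command", "arguments": {"series": [0,0,0,0.2,0,0,0,0,0.4,0,0,0,0,0.6,0,0,0,0,0.75,0,0,0,0,0.75,0]}}

```text
clock: 12.22
eef_pos: [544.7, 176.3, 82.6]
tool_rot: [-3.142, -0.0, -3.142]
force: [-0.7, -0.5, -2.4]
width: 11.1
gripper_force: 60.0
```

Request:
{"name": "arm_command", "arguments": {"series": [0,0,0,0.1,0,0,0,0,0.2,0,0,0,0,0.2,0,0,0,0,0.2,2,0,0,0.02,0.2,5]}}

```text
clock: 12.63
eef_pos: [545.2, 176.6, 82.3]
tool_rot: [3.141, 0.001, 3.053]
force: [-1.9, -1.7, 10.0]
width: 11.3
gripper_force: 61.6
```

Request:
{"name": "arm_command", "arguments": {"series": [0,0,0.02,-0.05,5,0,0,0.03,-0.05,10,0,0,0.05,-0.05,15,0,-0.02,0.06,-0.05,20,0,-0.03,0.08,-0.05,25]}}

```text
clock: 13.05
eef_pos: [545.6, 176.9, 82.3]
tool_rot: [3.141, 0.001, 2.614]
force: [-0.7, -1.8, 5.8]
width: 11.2
gripper_force: 61.0
```

Run:
```python
from h import *
s=st();print(np.round(s['torque'],3))
```

```text
{'clock': 13.05, 'eef_pos': [545.611, 176.872, 82.349], 'tool_rot': [3.141, 0.001, 2.614], 'force': [-0.722, -1.83, 5.799], 'width': 11.16, 'qpos': [-0.312, 0.722, -0.08, 1.858, 0.101, 0.565, 0.586]}
[-0.544  0.245  0.182]
```

Request:
{"name": "arm_command", "arguments": {"series": [0,0,0.01,0,5,0,0,0.02,0,10,0,0,0.04,0,15,0,-0.02,0.05,0,18,0,-0.03,0.06,0,20]}}

```text
clock: 13.47
eef_pos: [546.2, 177.1, 82.4]
tool_rot: [3.141, 0.001, 2.267]
force: [-1.5, -2.1, 6.4]
width: 11.3
gripper_force: 60.9
```

Request:
{"name": "arm_command", "arguments": {"series": [0,0,0,0,2,0,0,0.01,0,4,0,0,0.01,0,6,0,0,0.01,0,6,0,0,0.01,0,6]}}

```text
clock: 13.88
eef_pos: [546.3, 177.0, 82.3]
tool_rot: [3.141, 0.001, 2.164]
force: [-0.5, -1.8, 6.4]
width: 11.4
gripper_force: 61.1
```

Run:
```python
from h import *
s=st();print(np.round(s['torque'],3))
```

```text
{'clock': 13.883, 'eef_pos': [546.305, 177.048, 82.347], 'tool_rot': [3.141, 0.001, 2.164], 'force': [-0.49, -1.778, 6.353], 'width': 11.427, 'qpos': [-0.389, 0.723, 0.042, 1.858, -0.05, 0.56, 0.277]}
[-0.593  0.202 -0.04 ]
```

Request:
{"name": "arm_command", "arguments": {"series": [0,0,0,0,1,0,0,0,0,2,0,0,0,0,3,0,0,0,0,4,0,0,0,0,4]}}

```text
clock: 14.3
eef_pos: [546.4, 177.1, 82.4]
tool_rot: [3.141, 0.001, 2.094]
force: [-1.2, -2.2, 5.4]
width: 11.2
gripper_force: 61.0
```

Run:
```python
from h import *
s=st();print(np.round(s['torque'],3))
```

```text
{'clock': 14.3, 'eef_pos': [546.414, 177.128, 82.368], 'tool_rot': [3.141, 0.001, 2.094], 'force': [-1.173, -2.162, 5.385], 'width': 11.238, 'qpos': [-0.402, 0.724, 0.06, 1.858, -0.074, 0.56, 0.229]}
[-0.596  0.188  0.026]
```

Request:
{"name": "arm_command", "arguments": {"series": [0,0,0,0,1,0,0,0,0,2,0,0,0,0,3,0,0,0,0,4,0,0,0,0,4]}}

```text
clock: 14.72
eef_pos: [546.5, 177.1, 82.4]
tool_rot: [3.14, 0.001, 2.024]
force: [-0.2, -2.0, 6.4]
width: 11.4
gripper_force: 61.0
```

Run:
```python
from h import *
s=st();print(np.round(s['torque'],3))
```

```text
{'clock': 14.717, 'eef_pos': [546.524, 177.085, 82.37], 'tool_rot': [3.14, 0.001, 2.024], 'force': [-0.174, -1.962, 6.353], 'width': 11.367, 'qpos': [-0.413, 0.725, 0.079, 1.859, -0.097, 0.56, 0.181]}
[-0.614  0.095  0.003]
```

Request:
{"name": "arm_command", "arguments": {"series": [0,0,0,0,1,0,0,0,0,2,0,0,0,0,3,0,0,0,0,4,0,0,0,0,5]}}

```text
clock: 15.13
eef_pos: [545.9, 176.9, 82.3]
tool_rot: [-3.142, 0.001, 1.94]
force: [-1.7, -3.6, 7.2]
width: 11.2
gripper_force: 63.1
```

Run:
```python
from h import *
s=st();print(np.round(s['torque'],3))
grab('wrist');c=load('wrist')
# bright/dark crop for lug & post: print post/lug by depth: points with z 54..64 beyond ring radius
C=np.array([546.3,175.1]);v,u=np.mgrid[0:400:2,0:640:2];uv=np.stack([u,v],-1).reshape(-1,1,2).astype(float)
a=cv2.undistortPoints(uv,c['mtx'],c['dist_coeffs'])[:,0];d=c['d'][::2,::2].reshape(-1)
P=(np.c_[a,np.ones(len(a))]*d[:,None]-c['t'].ravel())@c['R']
P=P[d>0];r=np.linalg.norm(P[:,:2]-C,axis=1)
for zl,zh in((50,56),(56,61),(61,67),(67,75)):
    m=(r>38)&(r<48)&(P[:,2]>zl)&(P[:,2]<zh)&(P[:,1]>170);th=np.degrees(np.arctan2(*(P[m,:2]-C).T[::-1]))
    print(zl,np.histogram(th,bins=range(60,200,4))[0].tolist())
```

```text
{'clock': 15.133, 'eef_pos': [545.851, 176.885, 82.342], 'tool_rot': [-3.142, 0.001, 1.94], 'force': [-1.74, -3.554, 7.215], 'width': 11.244, 'qpos': [-0.428, 0.726, 0.102, 1.86, -0.125, 0.562, 0.123]}
[-0.869  0.387  0.972]
50 [0, 0, 0, 0, 0, 0, 0, 0, 0, 2, 4, 4, 6, 5, 4, 4, 0, 0, 0, 0, 0, 0, 0, 0, 0, 0, 0, 0, 0, 0, 0, 0, 0, 0]
56 [0, 0, 0, 0, 0, 0, 0, 0, 0, 6, 15, 14, 11, 14, 14, 11, 0, 0, 0, 0, 0, 0, 0, 0, 0, 0, 0, 0, 0, 0, 0, 0, 0, 0]
61 [0, 0, 0, 0, 0, 0, 0, 0, 0, 0, 0, 2, 6, 4, 0, 0, 0, 0, 0, 0, 0, 0, 0, 0, 0, 0, 0, 0, 0, 0, 0, 0, 0, 0]
67 [0, 0, 0, 0, 0, 0, 0, 0, 0, 0, 0, 0, 0, 0, 0, 0, 0, 0, 0, 0, 0, 0, 0, 0, 0, 0, 0, 0, 0, 0, 0, 0, 0, 0]
```

The torque rose to 0.97 N m, and the depth data put the lug right beside the post, so the ring is tight. Next I take up half the backlash and lift out.

Request:
{"name": "arm_command", "arguments": {"series": [0,0,0,-0.05,-1,0,0,0,-0.1,-2,0,0,0,-0.15,-3.5,0,0,0,-0.15,-3.5,0,0,0,-0.15,-3.5]}}

```text
clock: 15.6
eef_pos: [545.5, 177.6, 82.6]
tool_rot: [-3.141, -0.0, 1.998]
force: [-0.8, -1.9, -1.0]
width: 11.6
gripper_force: 59.9
```

Run:
```python
from h import *
s=st();print(np.round(s['torque'],3))
```

```text
{'clock': 15.6, 'eef_pos': [545.546, 177.649, 82.57], 'tool_rot': [-3.141, -0.0, 1.998], 'force': [-0.752, -1.876, -0.971], 'width': 11.588, 'qpos': [-0.418, 0.725, 0.085, 1.859, -0.107, 0.563, 0.163]}
[-0.474  0.099 -0.011]
```

Request:
{"name": "arm_command", "arguments": {"series": [0,0,0,-0.3,0,0,0,0,-0.8,0,0,0,0,-1.4,0,0,0,0,-2,0,0,0,0,-3,0]}}

```text
clock: 16.02
eef_pos: [545.4, 178.1, 113.2]
tool_rot: [-3.141, -0.001, 1.999]
force: [0.4, 0.4, -2.0]
width: 11.2
gripper_force: 59.7
```

Request:
{"name": "arm_command", "arguments": {"series": [0,0,0,-2,0,0,0,0,-4,0,0,0,0,-6,0,0,0,0,-6,0,0,0,0,-6,0]}}

```text
clock: 16.43
eef_pos: [546.6, 178.3, 174.4]
tool_rot: [3.138, -0.0, 1.999]
force: [1.2, 0.6, -1.9]
width: 11.3
gripper_force: 59.9
```

Run:
```python
from h import *
s=st();print(np.round(s['torque'],3))
grab('wrist');c=load('wrist')
v,u=np.mgrid[0:400,0:640];uv=np.stack([u,v],-1).reshape(-1,1,2).astype(float)
a=cv2.undistortPoints(uv,c['mtx'],c['dist_coeffs'])[:,0];d=c['d'].reshape(-1)
P=(np.c_[a,np.ones(len(a))]*d[:,None]-c['t'].ravel())@c['R']
yaw=s['tool_rot'][2];X=np.array([np.cos(yaw),np.sin(yaw)]);Y=np.array([X[1],-X[0]])
z0=s['eef_pos'][2];q=P[:,:2]-s['eef_pos'][:2];tx,ty=q@X,q@Y
m=(d>0)&(abs(P[:,2]-(z0-13.4))<3)&(abs(ty)<20)&(tx>-10)&(tx<60)
print('bar',m.sum(),'front tx',np.percentile(tx[m],[1,99]),'ty',np.percentile(ty[m],[1,99]))
m=(d>0)&(P[:,2]>z0)&(P[:,2]<z0+40)&(abs(ty)<4)&(tx<60);print('blade front tx',np.percentile(tx[m],[50,90,99]))
# carriage/ring
C=np.array([546.3,175.1]);m=(d>0)&(abs(P[:,2]-58.5)<2.5);r=np.linalg.norm(P[:,:2]-C,axis=1)
k=m&(r>38)&(r<48)&(P[:,1]>165);th=np.degrees(np.arctan2(*(P[k,:2]-C).T[::-1]));print(np.histogram(th,bins=range(60,200,4))[0].tolist())
```

```text
{'clock': 16.433, 'eef_pos': [546.567, 178.278, 174.397], 'tool_rot': [3.138, -0.0, 1.999], 'force': [1.184, 0.554, -1.894], 'width': 11.271, 'qpos': [-0.435, 0.591, 0.109, 1.797, -0.089, 0.755, 0.149]}
[-0.002  0.051  0.024]
bar 2054 front tx [ 2.25053941 36.23654726] ty [-12.29283627  12.88520377]
blade front tx [22.57428682 22.95466087 23.23314992]
[0, 0, 0, 0, 0, 0, 0, 0, 0, 14, 28, 25, 18, 19, 26, 20, 0, 0, 0, 0, 0, 0, 0, 0, 0, 0, 0, 0, 0, 0, 0, 0, 0, 0]
```

Request:
{"name": "arm_command", "arguments": {"series": [0,-2,-1.3,0,0,0,-5,-3.1,0,0,0,-8.2,-5.1,0,0,0,-11.4,-7.1,0,0,0,-14.8,-9.3,0,0]}}

```text
clock: 16.9
eef_pos: [521.3, 3.7, 171.6]
tool_rot: [-3.14, -0.001, 2.0]
force: [0.5, -0.6, -2.0]
width: 11.6
gripper_force: 59.7
```

Request:
{"name": "arm_command", "arguments": {"series": [0,-3,-1.9,0,0,0,-6,-3.8,0,0,0,-9,-5.6,0,0,0,-12,-7.5,0,0,0,-14.8,-9.3,0,0]}}

```text
clock: 17.32
eef_pos: [497.8, -170.5, 171.6]
tool_rot: [-3.14, -0.001, 1.998]
force: [0.5, -0.1, -1.9]
width: 11.5
gripper_force: 59.7
```

Request:
{"name": "arm_command", "arguments": {"series": [0,-3,-1.9,0,-6,0,-6,-3.8,0,-12,0,-8.4,-5.3,0,-18,0,-8.7,-5.4,0,-24,0,-8.7,-5.4,0,-30]}}

```text
clock: 17.73
eef_pos: [484.3, -273.3, 171.3]
tool_rot: [-3.14, -0.002, 2.522]
force: [0.5, 0.7, -2.7]
width: 11.4
gripper_force: 59.8
```

Request:
{"name": "arm_command", "arguments": {"series": [0,0,0,0,-7,0,0,0,0,-14,0,0,0,0,-21,0,0,0,0,-28,0,0,0,0,-35]}}

```text
clock: 18.15
eef_pos: [485.2, -269.8, 171.4]
tool_rot: [3.14, -0.002, 3.139]
force: [-0.1, -0.4, -2.6]
width: 11.3
gripper_force: 59.8
```

Request:
{"name": "arm_command", "arguments": {"series": [0,0,0,0,-7,0,0,0,0,-14,0,0,0,0,-21,0,0,0,0,-24,0,0,0,0,-24]}}

```text
clock: 18.57
eef_pos: [485.2, -269.9, 171.4]
tool_rot: [3.139, -0.001, -2.73]
force: [-0.0, -0.4, -2.5]
width: 11.4
gripper_force: 59.8
```

Request:
{"name": "arm_command", "arguments": {"series": [0,0,0,0,0,0,0,0,0,0,0,0,0,0,0,0,0,0,0,0,0,0,0,0,0]}}

```text
clock: 18.98
eef_pos: [486.2, -270.2, 172.7]
tool_rot: [3.142, -0.0, -2.732]
force: [-0.0, 0.5, -1.8]
width: 11.5
gripper_force: 59.8
```

Request:
{"name": "arm_command", "arguments": {"series": [0,0,-0.05,2.5,0,0,0,-0.05,5,0,0,0,-0.05,7,0,0,0,-0.05,7.5,0,0,0,-0.05,7.5,0]}}

```text
clock: 19.4
eef_pos: [485.4, -270.2, 96.5]
tool_rot: [3.139, -0.002, -2.731]
force: [-0.7, 0.2, -1.9]
width: 11.1
gripper_force: 59.6
```

Request:
{"name": "arm_command", "arguments": {"series": [0,0,0,0.8,0,0,0,0,1.6,0,0,0,0,2.4,0,0,0,0,3.1,0,0,0,0,3.1,0]}}

```text
clock: 19.82
eef_pos: [485.5, -270.5, 65.5]
tool_rot: [3.14, -0.001, -2.731]
force: [0.3, 0.1, -2.8]
width: 11.0
gripper_force: 59.7
```

Request:
{"name": "arm_command", "arguments": {"series": [0,0,0,0.2,0,0,0,0,0.4,0,0,0,0,0.6,0,0,0,0,0.7,0,0,0,0,0.75,0]}}

```text
clock: 20.23
eef_pos: [486.3, -270.8, 59.5]
tool_rot: [-3.141, -0.0, -2.731]
force: [-1.7, 0.2, 4.8]
width: 11.4
gripper_force: 60.6
```

Seated: the height is back at 59.5 mm with slight contact. Releasing and withdrawing.

Request:
{"name": "arm_command", "arguments": {"series": [20,0,0,0,0,35,0,0,0,0,50,0,0,0,0,50,0,0,0,0,50,0,0,0,0]}}

```text
clock: 20.65
eef_pos: [486.5, -270.9, 59.4]
tool_rot: [-3.141, 0.0, -2.731]
force: [-0.2, -0.2, -0.4]
width: 42.8
gripper_force: 0.0
```

Request:
{"name": "arm_command", "arguments": {"series": [50,0,0,-1,0,50,0,0,-4,0,50,0,0,-8,0,50,0,0,-12,0,50,0,0,-15,0]}}

```text
clock: 21.07
eef_pos: [487.1, -270.8, 213.0]
tool_rot: [-3.139, 0.002, -2.731]
force: [0.7, 0.0, 0.9]
width: 42.6
gripper_force: 0.0
```

Request:
{"name": "arm_command", "arguments": {"series": [50,-2,0,-2,0,50,-2,0,-2,0,50,-2,0,-2,0,50,-2,0,-2,0,50,-2,0,-2,0]}}

```text
clock: 21.48
eef_pos: [503.0, -262.9, 228.0]
tool_rot: [3.14, -0.003, -2.732]
force: [-0.3, -0.7, 0.1]
width: 42.3
gripper_force: 0.0
```

```bash
cat >> h.py <<'E'
def cloud(c):
    v,u=np.mgrid[0:400,0:640];uv=np.stack([u,v],-1).reshape(-1,1,2).astype(float)
    a=cv2.undistortPoints(uv,c['mtx'],c['dist_coeffs'])[:,0];d=c['d'].reshape(-1)
    P=(np.c_[a,np.ones(len(a))]*d[:,None]-c['t'].ravel())@c['R'];return P[d>0]
E
python3 - <<'E'
from h import *
st();grab('wrist');P=cloud(load('wrist'))
X=np.array([.917,.399]);Y=np.array([-.399,.917]);q=P[:,:2]-[486.4,-269.2];x,y=q@X,q@Y
for n,lo,hi in(('rest',33,39),('bar',43,50),('top',98,104),('above',105,125)):
    m=(P[:,2]>lo)&(P[:,2]<hi)&(abs(x)<56)&(abs(y)<32);print(n,m.sum(),np.percentile(x[m],[1,99]).round(1) if m.sum() else '',np.percentile(y[m],[1,99]).round(1) if m.sum() else '')
grab('side');grab('scene')
for n in('side','scene'):
    P=cloud(load(n));q=P[:,:2]-[541.8,71.];u=np.array([np.cos(np.radians(86.6)),np.sin(np.radians(86.6))]);w=np.array([-u[1],u[0]])
    x,y=q@u,q@w;m=(P[:,2]>62)&(P[:,2]<68.5)&(abs(y)<55)&(x>-170)&(x<170)
    print(n,'plate x',np.percentile(x[m],[2,50,98]).round(1),m.sum())
    m=(P[:,2]>31)&(P[:,2]<40)&(abs(y)<55)&(x>135)&(x<180);print(' stop x',np.percentile(x[m],[2,98]).round(1))
E
```

```text
{'clock': 21.483, 'eef_pos': [503.036, -262.919, 227.991], 'tool_rot': [3.14, -0.003, -2.732], 'force': [-0.302, -0.721, 0.126], 'width': 42.259, 'qpos': [0.698, 0.54, -0.407, 1.745, 0.26, 0.913, 2.162]}
rest 2830 [-49.6  47.6] [-26.8  26.5]
bar 946 [-36.2  33.6] [-14.8  10.6]
top 763 [-23.6  24.4] [-7.7  3.5]
above 0  
side plate x [ 54.4  60.2 121. ] 63
 stop x [135.6 165.8]
scene plate x [ 59.3  64.9 101.1] 50
 stop x [136.3 171.5]
```

Request:
{"name": "arm_command", "arguments": {"series": [50,-1.9,2.9,0,0,50,-3.8,5.8,0,0,50,-5.7,8.7,0,0,50,-7.6,11.6,0,0,50,-9.5,14.5,0,0]}}

```text
clock: 22.05
eef_pos: [533.6, -90.7, 228.7]
tool_rot: [3.141, -0.001, -2.732]
force: [-0.6, 0.1, -0.7]
width: 42.8
gripper_force: 0.0
```

Request:
{"name": "arm_command", "arguments": {"series": [50,-1.9,2.9,0,5,50,-3.8,5.8,0,10,50,-5.7,8.7,0,15,50,-7.6,11.6,0,20,50,-9.5,14.5,0,23]}}

```text
clock: 22.47
eef_pos: [562.9, 80.3, 228.6]
tool_rot: [-3.141, -0.001, -3.137]
force: [0.4, 0.6, -0.5]
width: 42.3
gripper_force: 0.0
```

Request:
{"name": "arm_command", "arguments": {"series": [50,-1,6,0,0,50,-1,6,0,0,50,-1,6,0,0,50,-1,6,0,0,50,-1,6,0,0]}}

```text
clock: 22.88
eef_pos: [572.4, 137.4, 228.5]
tool_rot: [-3.14, -0.002, -3.134]
force: [0.3, -0.3, -0.8]
width: 42.7
gripper_force: 0.0
```

Run:
```python
from h import *
st();grab('wrist');c=load('wrist');P=cloud(c)
th=np.radians(86.6);u=np.array([np.cos(th),np.sin(th)]);w=np.array([-u[1],u[0]]);q=P[:,:2]-[541.8,71.];x,y=q@u,q@w;z=P[:,2]
# height profile along rail at y in 20..34 (clear of ring)
for Y0,Y1 in((32,37),(-37,-32)):
    print([(int(b),float(np.round(np.median(z[k]),1))) for b in range(54,176,3) if (k:=((y>Y0)&(y<Y1)&(x>=b)&(x<b+3))).sum()>2])
m=(z>63)&(z<68)&(abs(y)<50)&(x<80)&(x>30);print('plate',np.percentile(x[m],[2,98]).round(1))
m=(z>36)&(z<40)&(abs(y)<50)&(x>130);print('stop',np.percentile(x[m],[2,98]).round(1))
```

```text
{'clock': 22.883, 'eef_pos': [572.414, 137.426, 228.521], 'tool_rot': [-3.14, -0.002, -3.134], 'force': [0.272, -0.258, -0.757], 'width': 42.748, 'qpos': [-0.088, 0.557, -0.306, 1.69, 0.202, 0.928, 1.106]}
[(54, 9.5), (57, 10.0), (60, 65.8), (63, 64.6), (66, 35.8), (69, 35.8), (72, 36.2), (75, 36.0), (78, 35.8), (81, 35.8), (84, 35.9), (87, 37.5), (90, 52.8), (93, 57.2), (96, 57.9), (99, 58.2), (102, 58.4), (105, 58.3), (108, 58.1), (111, 58.2), (114, 57.7), (117, 35.9), (120, 35.4), (123, 35.7), (126, 36.0), (129, 35.7), (132, 35.4), (135, 35.7), (138, 35.7), (141, 36.2), (144, 35.5), (147, 34.9), (150, 37.9), (153, 37.7), (156, 37.2), (159, 37.5), (162, 37.3), (165, 37.3), (168, 36.0)]
[(54, 9.6), (57, 63.5), (60, 65.6), (63, 63.7), (66, 35.7), (69, 35.2), (72, 35.0), (75, 35.2), (78, 35.0), (81, 35.6), (84, 35.5), (87, 254.5), (90, 267.7), (93, 58.5), (96, 58.2), (99, 58.3), (102, 58.7), (105, 58.7), (108, 285.2), (111, 291.9), (114, 294.1), (117, 291.3), (120, 286.6), (123, 287.4), (129, 35.7), (132, 35.0), (135, 35.1), (138, 35.4), (141, 35.2), (144, 35.1), (147, 35.4), (150, 37.1), (153, 37.4), (156, 37.7), (159, 37.3), (162, 37.6), (165, 37.0)]
plate [59.1 64.8]
stop [135.8 167.6]
```

```bash
python3 -c "
from h import *
print(workorder.finish_job())"
```

```text
the job is handed in; nothing more can be done
None
```

The job is handed in: the carriage is home against the stop, the ring is turned until its lug met the post, and the spanner is back upright in its rest at about 23 s; I viewed 12 pictures, two over the limit of 10, and did not re-check the bystanders at the end.

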